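# Puppet feet back with their legs

### The arm

A 6-joint arm with a two-finger parallel gripper is mounted at the origin on the work surface. World frame = base frame: x ahead of the robot, y to its left, z up, the work surface at z = 0. Lengths are in m, angles in rad, forces in N, time in s.
With the tool pointing down it reaches from about 0.35 to 0.975 m from the base axis. Payload 7.1 kg.
Tool frame: the origin (TCP) lies midway between the tips of the shut fingers; the grasp point (between the pads) lies 19 mm behind it; z points along the fingers, y is the line along which they close (so a half turn about z gives the same grasp; the last joint's range is limited). The gripper opens to 88 mm and grips with 3 to 60 N. Pads are 20 mm wide; open, the fingers measure 115 mm over their backs; the gripper's body (75 mm by 178 mm) begins 61 mm behind the grasp point.
Start: joints at [-1.143, 0.423, 1.63, -0, 1.089, -0.019], TCP at [0.27, -0.564, 0.223] pointing down, gripper open.
Joint ranges: [-3, 3], [-0.9, 2.11], [0.09, 2.58], [-1.31, 4.45], [0.11, 2.69], [-2.54, 2.54]. Speed limits (rad/s): [2.39, 2.39, 3.01, 3.14, 3.14, 3.14].

### API

Orientations are given as a unit quaternion [w, x, y, z].
In Python, from station import move_pose, movel, movej, command_gripper, wait, inverse_kinematics, read_camera, camera_info, MotionError, job_done, get_time, get_joint_pos, get_qvel, get_effort, get_tcp_pos, get_ee_rot, get_ft_force, get_ft_torque, get_grip_width, get_finger_force gives the robot as it stands. Calls block until the motion is done:
- move_pose(position, orientation): joint-space move of the TCP to a pose.
- movel(position, frame=None, v=0.15, until_force=None): straight line of the TCP; frame=None keeps the orientation; v is the mean speed in m/s. With until_force (N) it stops when the force on the tool has changed by that much, and returns True; else False.
- movej(angles): joint-space move.
- command_gripper(opening): opening from 0.0 (shut) to 1.0 (fully open); the grip force is fixed at half the most; returns when the fingers have stopped.
- wait(seconds).
- inverse_kinematics(position, orientation): joint angles nearest the present ones, or None.
- read_camera(name): name is "scene" or "side" or "wrist"; returns the picture (384x512x3 uint8, red, green, blue); there is no depth.
- camera_info(name): a dict with "intrinsics" (3x3 intrinsics, pixels), "dist" ([k1, k2, p1, p2, k3] as OpenCV has them; the pictures are not rectified), "T" (4x4, takes a point from camera to world coordinates); the wrist camera has in their place "tool_from_camera" (4x4, takes a point from camera to tool coordinates, whose origin is the TCP and whose axes are the flange's). Camera axes: x right, y up, looking along -z (the intrinsics and any distortion apply to the point x, -y, -z); pixel columns grow to the right and rows downward; lengths in m; the calibration is good to about 2 mm. A picture is of the moment at which its call begins: read the wrist's pose just before it. camera_info takes no time and is no camera call.
A pose or a line that the arm cannot do raises MotionError and nothing moves.
- job_done(): hands the job in; it is judged then, once.
Readings, each from a call of its own:
- get_time(): time.
- get_joint_pos(): joint angles.
- get_qvel(): joint speeds.
- get_effort(): joint torques, N m.
- get_tcp_pos(): TCP position.
- get_ee_rot(): TCP orientation.
- get_ft_force(): force on the tool from outside, world axes, zero at the start.
- get_ft_torque(): the same for the moment, N m.
- get_grip_width(): opening from 0.0 (shut) to 1.0 (fully open).
- get_finger_force(): force on a finger pad.
Only numpy, scipy, OpenCV 4.12 (cv2) and the standard library are available. Lean on these libraries where they do the work, as an engineer would, in place of code of your own. Each camera call takes 0.05 s, during which the arm holds its last target. There are 200 camera calls.

### The job

The three loose blue puppet feet stand in the wrong repair trays: put each one into the foot compartment of the tray whose finished leg wears the same footwear (boot with boot, buckled court shoe with buckled court shoe, curled jester's shoe with curled jester's shoe), standing upright on its sole on the compartment's floor. Each compartment takes one foot only, so stand one of them on the cork mat meanwhile and let go of it there. Set the feet down rather than dropping them, and leave the finished legs lying where they are.

Things in the scene. Friction and masses are not known exactly. Their poses are not given: they have to be found in the camera images.
- foot_boot_mid (a point): Loose blue carved foot, a boot: round toe, sole 90 x 40, round blue shaft 40 across, straight up to 96 (mm above the sole). 70-200 g, standing in a wrong tray. Point: middle of its length and width, 48 mm above the sole's underside; x to the toe, z up. The upright shaft to grip (68 mm above the sole) has its axis 18 mm behind the point (-x); it is free above 45 mm.
- foot_shoe_mid (a point): Loose blue carved foot, a court shoe: square toe, brass buckle frame, sole 84 x 40, bare wood ankle rod 24 across up to 88 (mm above the sole). 70-200 g, standing in a wrong tray. Point: middle of its length and width, 44 mm above the sole's underside; x to the toe, z up. The upright rod to grip (68 mm above the sole) has its axis 18 mm behind the point (-x); it is free above 45 mm.
- foot_jester_mid (a point): Loose blue carved foot, a jester's shoe: pointed toe curled up (48 high), 98 x 40, bare wood ankle rod 24 across up to 88 (mm above the sole). 70-200 g, standing in a wrong tray. Point: middle of its length and width, 44 mm above the sole's underside; x to the toe, z up. The upright rod to grip (68 mm above the sole) has its axis 18 mm behind the point (-x); it is free above 45 mm.
- tray_boot: Fixed plywood tray with the boot leg in it; all three alike. Origin: centre of its foot compartment, on the bench; x away from the robot to the leg compartment. Foot compartment inside 74 (x) by 125 (y) mm, takes one foot, length along y, toe either way; floor 5, wall tops 20 mm above bench. Beside it: leg compartment (x 42 to 156) and pin slot (+y).
- tray_shoe: Fixed plywood tray with the buckled court shoe leg in it; all three alike. Origin: centre of its foot compartment, on the bench; x away from the robot to the leg compartment. Foot compartment inside 74 (x) by 125 (y) mm, takes one foot, length along y, toe either way; floor 5, wall tops 20 mm above bench. Beside it: leg compartment (x 42 to 156) and pin slot (+y).
- tray_jester: Fixed plywood tray with the curled jester's shoe leg in it; all three alike. Origin: centre of its foot compartment, on the bench; x away from the robot to the leg compartment. Foot compartment inside 74 (x) by 125 (y) mm, takes one foot, length along y, toe either way; floor 5, wall tops 20 mm above bench. Beside it: leg compartment (x 42 to 156) and pin slot (+y).
- leg_boot: Finished wooden lower leg with a boot on it, lying on its side in the far compartment of its own tray; 150 mm long, 40 mm thick, loose, stays there. Origin: under its middle, on the tray floor; y to the knee, x the way the toe points, z up.
- leg_shoe: Finished wooden lower leg with a buckled court shoe on it, lying on its side in the far compartment of its own tray; 150 mm long, 40 mm thick, loose, stays there. Origin: under its middle, on the tray floor; y to the knee, x the way the toe points, z up.
- leg_jester: Finished wooden lower leg with a curled jester's shoe on it, lying on its side in the far compartment of its own tray; 150 mm long, 40 mm thick, loose, stays there. Origin: under its middle, on the tray floor; y to the knee, x the way the toe points, z up.
- mat: Flat cork mat fixed to the bench, 110 mm (x) by 140 mm (y), 4 mm thick, empty at the start; lies nearer the robot than the trays. The origin is the centre of its underside, z up.
There are look-alikes about, which are no part of the job. What is shaped like the part that bears foot_shoe_mid but orange or purple is not meant.

How it is judged:
By the outcome, as a careful person would: the job done as asked, in the order asked, and still so for the second after the job is handed in, with the robot touching nothing.
It also fails if it takes over 125 s, if anything falls off the work surface, if the arm or the gripper's body presses on something with over 40 N, if the wrist force passes 120 N, or if a joint passes its speed limit or range.

## Working session

There is one attempt and no reset: what is moved stays moved. The work goes in short steps, each a Python script; the robot and the scene stay as the last script left them, time stands still between calls to the robot, and variables do not carry over. Pictures are saved under pics/ and viewed, at most 14 in all, crops included, and the job is handed in when it is done.

```bash
mkdir -p pics; ls; python3 - <<'E'
from station import *
import cv2,numpy as np
np.set_printoptions(precision=4,suppress=True)
for n in("scene","side"):
    cv2.imwrite(f"pics/{n}0.png",cv2.resize(read_camera(n)[:,:,::-1],(800,600),interpolation=cv2.INTER_CUBIC)); i=camera_info(n); print(n,i)
print(camera_info("wrist"),get_ee_rot(),get_time())
E
```

```text
pics
scene {'intrinsics': array([[452.288 ,   0.    , 254.7405],
       [  0.    , 452.288 , 193.145 ],
       [  0.    ,   0.    ,   1.    ]]), 'dist': array([-0.1322,  0.    ,  0.    ,  0.    ,  0.    ]), 'T': array([[-0.4896, -0.5066,  0.7097,  1.5652],
       [ 0.8718, -0.3023,  0.3856,  0.5126],
       [ 0.0192,  0.8075,  0.5896,  0.952 ],
       [ 0.    ,  0.    ,  0.    ,  1.    ]])}
side {'intrinsics': array([[422.9627,   0.    , 260.9998],
       [  0.    , 422.9627, 192.0817],
       [  0.    ,   0.    ,   1.    ]]), 'dist': array([-0.1279,  0.    ,  0.    ,  0.    ,  0.    ]), 'T': array([[-0.8485,  0.3304, -0.4134, -0.1193],
       [-0.5292, -0.5337,  0.6597,  0.8797],
       [-0.0027,  0.7785,  0.6277,  0.9627],
       [ 0.    ,  0.    ,  0.    ,  1.    ]])}
{'intrinsics': array([[309.3852,   0.    , 248.7205],
       [  0.    , 309.3852, 191.6385],
       [  0.    ,   0.    ,   1.    ]]), 'dist': array([-0.0613,  0.    ,  0.    ,  0.    ,  0.    ]), 'tool_from_camera': array([[ 0.0005,  0.9695,  0.245 ,  0.0678],
       [ 1.    , -0.0004, -0.0002,  0.0001],
       [-0.0001,  0.245 , -0.9695, -0.1623],
       [ 0.    ,  0.    ,  0.    ,  1.    ]])} [-0.0007  0.9751  0.2216 -0.0001] 0.1
```

View pics/scene0.png

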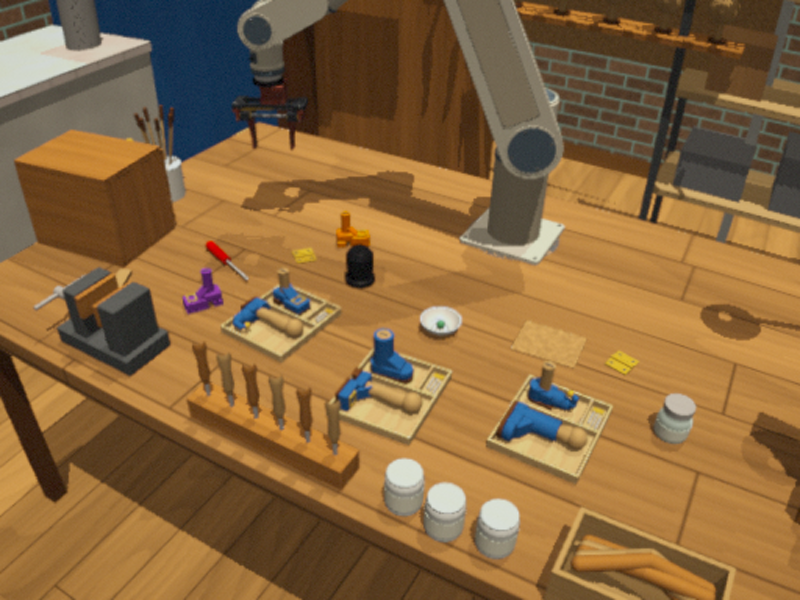

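View pics/side0.png

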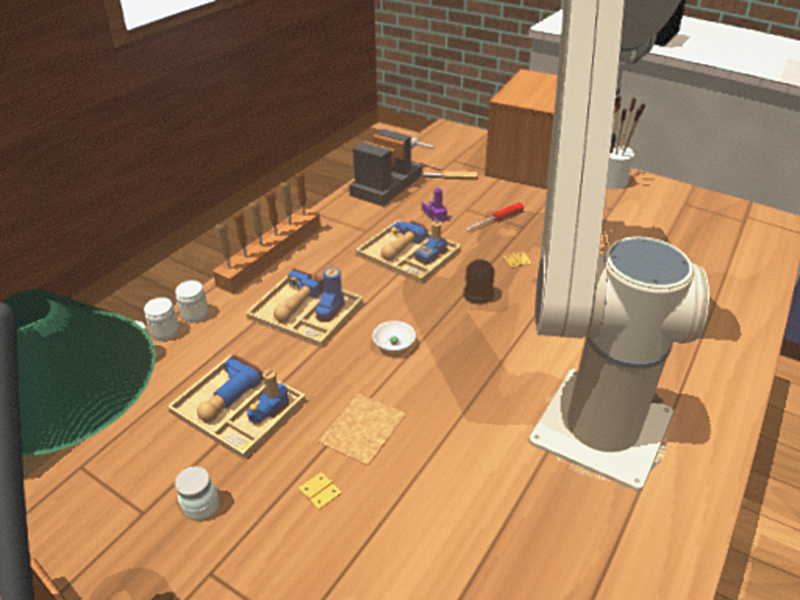

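Three trays. In the scene view, the right-hand tray (281,318) has a rod foot and a leg with a blue shoe. The middle tray (390,390) holds the blue boot foot. The left tray (550,425) holds a rod foot that looks like the jester, with a boot leg. The mat is at (548,343). The orange (352,235) and purple (205,293) feet are decoys. I'll look from above with the wrist camera.

```bash
cat > h.py <<'E'
from station import *
import cv2,numpy as np
from scipy.spatial.transform import Rotation as R
np.set_printoptions(precision=4,suppress=True)
def pose():
    q=np.array(get_ee_rot()); T=np.eye(4); T[:3,:3]=R.from_quat(q[[1,2,3,0]]).as_matrix(); T[:3,3]=get_tcp_pos(); return T
def cam(n,T=None):
    i=camera_info(n); return i["intrinsics"],i["dist"],(i["T"] if n!="wrist" else T@i["tool_from_camera"])
def ray(c,px):
    K,d,T=c; p=cv2.undistortPoints(np.array(px,float).reshape(-1,1,2),K,d)[:,0]
    v=np.c_[p[:,0],-p[:,1],-np.ones(len(p))]@T[:3,:3].T
    return T[:3,3],v
def onz(c,px,z):
    o,v=ray(c,px); return o+v*((z-o[2])/v[:,2])[:,None]
def proj(c,P):
    K,d,T=c; p=(np.atleast_2d(P)-T[:3,3])@T[:3,:3]; p=p*[1,-1,-1]
    return cv2.projectPoints(p,np.zeros(3),np.zeros(3),K,d)[0][:,0]
def quat(yaw): # tool down, tool y axis at angle yaw in world
    y=np.array([np.cos(yaw),np.sin(yaw),0]); z=np.array([0,0,-1.]); x=np.cross(y,z)
    q=R.from_matrix(np.c_[x,y,z]).as_quat(); return q[[3,0,1,2]]
E
python3 - <<'E'
from h import *
s=cam("scene"); d=cam("side")
print(onz(s,np.array([[281,318],[390,390],[550,425],[548,343]])/1.5625,.015))
print(onz(d,np.array([[409,247],[305,305],[238,403],[362,428]])/1.5625,.015))
for yaw in (np.pi/2,-np.pi/2):
    for p in ([.55,-.2,.35],[.55,.1,.35]): print(yaw,inverse_kinematics(p,quat(yaw)))
E
```

```text
[[ 0.6202 -0.2897  0.015 ]
 [ 0.6962  0.0275  0.015 ]
 [ 0.6294  0.3286  0.015 ]
 [ 0.4038  0.2437  0.015 ]]
[[ 0.6161 -0.3004  0.015 ]
 [ 0.6943  0.0216  0.015 ]
 [ 0.6165  0.3259  0.015 ]
 [ 0.3775  0.2482  0.015 ]]
1.5707963267948966 [-0.3691  0.2444  1.5855 -0.      1.3118 -1.9399]
1.5707963267948966 [ 0.1586  0.2011  1.6408 -0.      1.2997 -1.4122]
-1.5707963267948966 [-0.3691  0.2444  1.5855 -0.      1.3118  1.2017]
-1.5707963267948966 [ 0.1586  0.2011  1.6408 -0.      1.2997  1.7294]
```

```bash
cat > look.py <<'E'
from h import *
import pickle
D=[];crops=[]
for n,(x,y) in dict(A=(.62,-.295),B=(.695,.025),C=(.623,.327)).items():
    move_pose([x-.10,y,.22],quat(np.pi/2)); wait(.2)
    T=pose(); im=read_camera("wrist"); D.append((T,im)); c=cam("wrist",T)
    u=proj(c,[x,y,.02])[0]; print(n,u,get_time())
    crops.append(im[40:340,int(u[0])-133:int(u[0])+133]); print(int(u[0])-133)
pickle.dump(D,open("D.pkl","wb"))
cv2.imwrite("pics/m1.png",np.hstack(crops)[:,:,::-1])
E
python3 look.py
```

```text
A [248.7644 248.0983] 2.1583
115
B [249.4172 247.8699] 3.65
116
C [249.386  247.4078] 5.0833
116
```

View pics/m1.png

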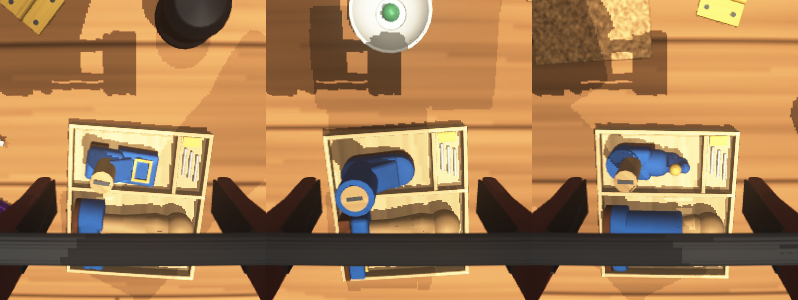

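A holds the buckled shoe, B the boot and C the jester foot, so all three are blue. C's leg is a boot. I'll enlarge the compartments and the A and B legs to confirm them.

```bash
python3 - <<'E'
from h import *
import pickle
D=pickle.load(open("D.pkl","rb"))
up=lambda a,s:cv2.resize(a,s,interpolation=cv2.INTER_CUBIC)
# crop origins (full px)
O=[(178,155),(168,160),(173,160)]
t=[up(D[i][1][v:v+100,u:u+133],(399,300)) for i,(u,v) in enumerate(O)]
s=read_camera("scene")
l=np.hstack([up(s[180:234,140:176+34],(199,150))*1,up(s[232:286,212:282],(200,150))])
l=np.vstack([l,np.hstack([up(read_camera("side")[135:185,225:297],(199,150)),up(read_camera("side")[165:220,155:235],(200,150))])])
cv2.imwrite("pics/m2.png",np.vstack([np.hstack(t[:2]),np.hstack([t[2],l])])[:,:,::-1])
E
```

```text
(no output)
```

View pics/m2.png

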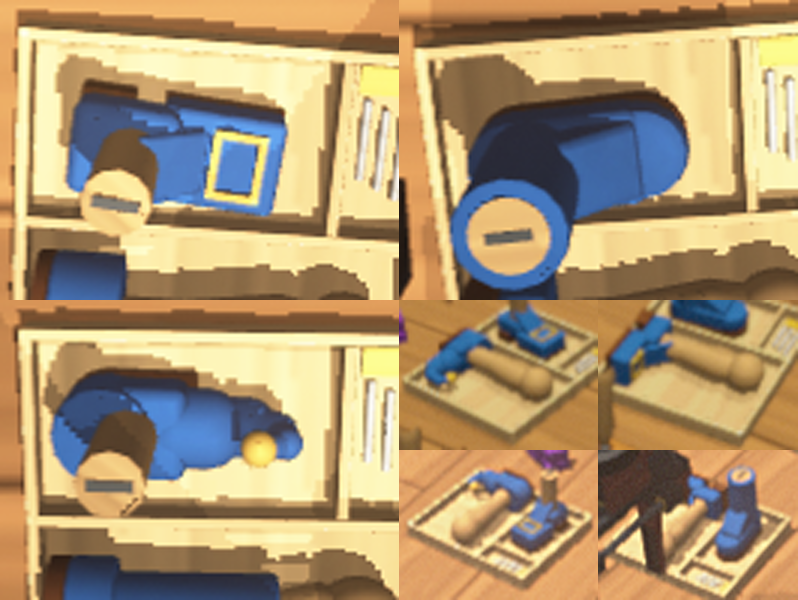

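Confirmed: leg A has the curled toe with a ball (jester), B the square court shoe and C the boot. So the shoe goes A→mat→B, the jester foot C→A, and the boot B→C. Next I compute the points.

```bash
python3 - <<'E'
from h import *
import pickle
D=pickle.load(open("D.pkl","rb"))
O=[(178,155),(168,160),(173,160)]
C=[[(34,40),(341,67),(328,237),(26,213)],[(32,62),(336,42),(346,212),(50,240)],[(36,43),(338,55),(338,218),(38,217)]]
rod=[((116,200),.093),((111,235),.101),((110,183),.093)]
toe=[((277,170),.025),((289,150),.02),((300,135),.045)]
for i,n in enumerate("ABC"):
    c=cam("wrist",D[i][0]); f=lambda p,z:onz(c,np.atleast_2d(p)/3.+np.array(O[i])-.33,z)
    P=f(C[i],.02); ctr=P.mean(0); ex=(P[2]+P[3]-P[0]-P[1])/2; ey=(P[1]+P[2]-P[0]-P[3])/2
    print(n,"centre",ctr[:2],"size",np.linalg.norm(ex),np.linalg.norm(ey),"yaw",np.degrees(np.arctan2(-ey[0],ey[1])),np.degrees(np.arctan2(ex[1],ex[0])))
    r=f(*rod[i])[0];t=f(*toe[i])[0];d=t-r
    print("  rod",r[:2],"toe",t[:2],np.linalg.norm(d[:2]),"heading",np.degrees(np.arctan2(d[1],d[0])))
s=cam("scene")
# mat by side view corners px (800 scale)
print(onz(cam("side"),np.array([[361,395],[404,404],[366,462],[320,445]])/1.5625,.004))
print(onz(s,np.array([[523,324],[586,335],[578,363],[512,348]])/1.5625,.004))
E
```

```text
A centre [ 0.5588 -0.3075] size 0.07273866862060722 0.12429686531363017 yaw -5.002552396995371 -3.884912291184145
  rod [ 0.5579 -0.3271] toe [ 0.5694 -0.2692] 0.058984482700518516 heading 78.69100401953773
B centre [0.6404 0.0027] size 0.0744270911480786 0.12322152200673672 yaw 4.766646145743424 3.4649848042026967
  rod [ 0.6476 -0.0189] toe [0.6442 0.0429] 0.06190841493558006 heading 93.0882610282254
C centre [0.5665 0.3096] size 0.07168411130013222 0.12285001482635702 yaw -1.3063390822309575 -0.4544120237552345
  rod [0.5611 0.2873] toe [0.559  0.3535] 0.06626408107641973 heading 91.8051399617727
[[0.4331 0.1729 0.004 ]
 [0.3486 0.1483 0.004 ]
 [0.3321 0.3018 0.004 ]
 [0.4253 0.3151 0.004 ]]
[[0.3554 0.1698 0.004 ]
 [0.3214 0.304  0.004 ]
 [0.4206 0.3174 0.004 ]
 [0.445  0.1797 0.004 ]]
```

```bash
cat >> h.py <<'E'
H=.22; rad=np.radians
def pick(xy,head,z,op):
    q=quat(rad(head)); move_pose([*xy,H],q); command_gripper(op); movel([*xy,z],v=.12); wait(.1)
    command_gripper(0.); wait(.2); print("grip mm",88*get_grip_width(),get_finger_force())
    movel([*xy,H],v=.12); print("held mm",88*get_grip_width(),get_time())
def place(xy,head,z,op):
    q=quat(rad(head)); move_pose([*xy,H],q); wait(.2); movel([*xy,z+.015],v=.12); wait(.2)
    hit=movel([*xy,z-.004],v=.02,until_force=3); print("contact",hit,get_tcp_pos(),"expected z",z)
    command_gripper(op); wait(.3); movel([*xy,H],v=.12); print("t",get_time())
E
python3 - <<'E'
from h import *
pick([.5579,-.3271],80,.054,.6)
m=np.array([.385,.238])
place(m-.018*np.array([0,1]),90,.053,.6)
move_pose([.30,.238,.25],quat(np.pi/2)); wait(.2)
T=pose(); im=read_camera("wrist"); np.savez("m.npz",T=T,im=im); cv2.imwrite("pics/mat.png",im[:,:,::-1])
E
```

```text
grip mm 23.40225611813261 30.000160932540894
held mm 23.708275541202347 12.2167
contact True [0.3849 0.2199 0.0527] expected z 0.053
t 19.3083
```

View pics/mat.png

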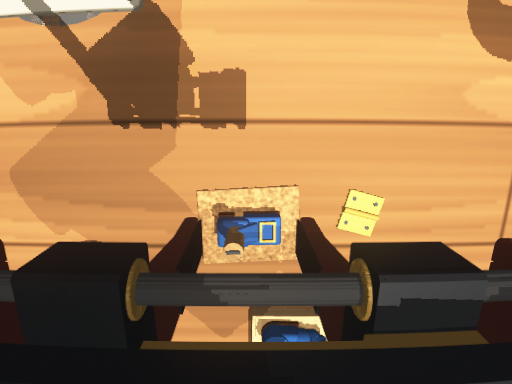

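The shoe stands upright in the middle of the mat (248,232), toe to +y. Next come the jester foot and the boot, checking each after placing.

```bash
cat > go.py <<'E'
from h import *
u=lambda h:np.array([np.cos(rad(h)),np.sin(rad(h))])
pick([.5611,.2873],91,.060,.6)
place(np.array([.5588,-.3075])-.018*u(85.5),85.5,.060,.6)
pick([.6476,-.0189],93,.054,.85)
place(np.array([.5665,.3096])-.018*u(89),89,.054,.75)
ims=[]
for x,y in ((.5665,.3096),(.5588,-.3075)):
    move_pose([x-.06,y,.22],quat(np.pi/2)); wait(.2); ims.append(read_camera("wrist")[90:300,130:390])
cv2.imwrite("pics/chk.png",np.hstack(ims)[:,:,::-1]); print(get_time())
E
python3 go.py
```

```text
grip mm 23.387282541631333 29.999712109565735
held mm 23.310926087606514 25.1083
contact True [ 0.5572 -0.3254  0.0598] expected z 0.06
t 32.2083
grip mm 39.828562232550055 30.000105500221252
held mm 39.760797467445116 37.975
contact True [0.566  0.2915 0.0538] expected z 0.054
t 44.1667
47.2333
```

View pics/chk.png

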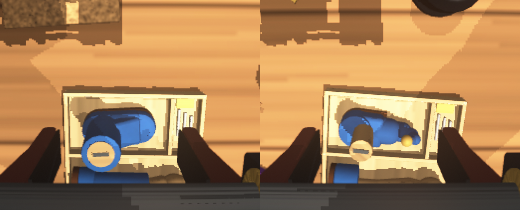

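The boot stands in C (120,127) and the jester foot in A (375,128), both inside their compartments and upright. Now the shoe goes from the mat to B.

```bash
python3 - <<'E'
from h import *
u=lambda h:np.array([np.cos(rad(h)),np.sin(rad(h))])
pick([.385,.220],90,.053,.6)
place(np.array([.6404,.0027])-.018*u(94),94,.054,.6)
move_pose([.58,.003,.22],quat(np.pi/2)); wait(.2); a=read_camera("wrist")[90:300,130:390]
move_pose([.40,-.10,.30],quat(np.pi/2)); wait(.3)
s=read_camera("scene")[165:310,130:400]
cv2.imwrite("pics/fin.png",np.vstack([cv2.resize(a,(540,290))[:, :],cv2.resize(s,(540,290),interpolation=cv2.INTER_CUBIC)])[:,:,::-1]); print(get_time())
E
```

```text
grip mm 23.632506428482387 30.000393390655518
held mm 23.66698978441225 53.575
contact True [ 0.6415 -0.0152  0.0539] expected z 0.054
t 59.8917
61.75
```

View pics/fin.png

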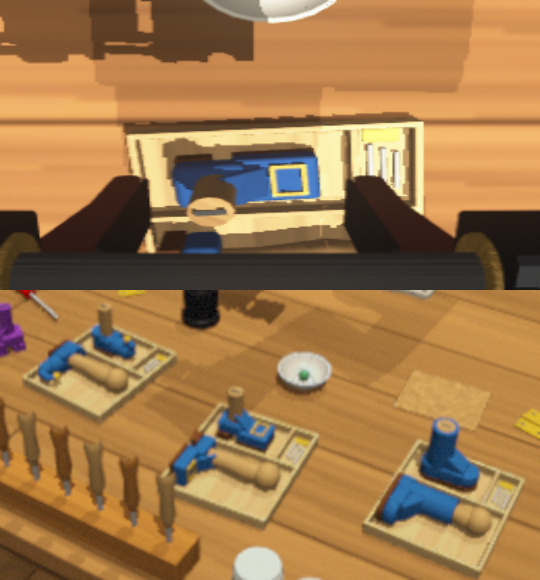

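The shoe stands in B (250,180 in the upper view). In the lower scene view all three feet match their legs and stand upright, and the legs have not moved.

```bash
python3 -c "
from station import *
print(job_done())"
```

```text
the job is handed in; nothing more can be done
None
```

Each blue foot now stands upright in the tray whose leg wears the same footwear (the shoe waited on the cork mat), the legs appear unmoved, and I handed the job in at about 62 s.

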